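# Nest the dried pastry tins

## Robot

A 7-joint arm with a two-finger parallel gripper is mounted at the origin on the work surface. World frame = base frame: x ahead of the robot, y to its left, z up, the work surface at z = 0. Lengths are in mm, angles in degrees, forces in N, time in s.
With the tool pointing down it reaches from about 400 to 875 mm from the base axis. Payload 6.5 kg.
Tool frame: the origin (TCP) lies at the very end of the fingers, on their centre line; the grasp point (between the pads) lies 19 mm behind it; z points along the fingers, y is the line along which they close (so a half turn about z gives the same grasp; the last joint's range is limited). The gripper opens to 85 mm and grips with 20 to 120 N. Pads are 22 mm wide; open, the fingers measure 114 mm over their backs; the gripper's body (76 mm by 85 mm) begins 54 mm behind the grasp point. The pads swing forward as they close: fully open they stand 13 mm farther back than shut.
Start: joints at [66.452, 30.733, -0.252, 88.115, 0.149, 61.152, -4.079], TCP at [219.701, -611.737, 231.29] pointing down, gripper open.
Joint ranges: [-154.64, 154.64], [-21.42, 123.67], [-72.66, 72.17], [13.99, 137.28], [-74.86, 254.86], [10.95, 109.41], [-158.01, 158.01]. Speed limits (degrees/s): [136.94, 136.94, 180, 180, 180, 180, 180].

## Interface

Orientations are given as a 3x3 rotation matrix whose columns are the frame's x, y, z axes.
In Python, from bench import * gives the robot as it stands. The module is installed in compiled form; this text tells all that it offers.
- The arm moves only by the tool arm_command, never from a script. Its argument "moves" is a list of rows, each a list of 3 entries, a list of its own where there are three numbers: the turn, a rotation vector about the world's x, y, z scaled (see below), then the shift along the world's x, y, z scaled (see below), then the opening, from 0 (shut) to 1 (fully open). In form: [[[wx, wy, wz], [dx, dy, dz], hand], ...]. A call has 1 to 20 rows; each row shifts and turns the commanded pose from where the row before left it; what a row does not reach is not made up. The controller multiplies each number of a shift by 0.025 m and each number of a turn by 30 degrees. A row lasts 1/12 s, in which the tool goes at most 41.7 mm and 7.16 degrees, less where a joint would pass 70% of its speed; a pose out of reach is approached as far as the arm can. A call with a number of a shift or a turn outside -1 to 1 is refused whole. A call with a gripper value outside its range is refused whole. The fingers move at their own pace and stop on an object; the grip force is fixed at half the most. Time passes only in rows, so rows that do not move let the fingers close. It gives the time, the measured TCP pose, the force, the opening and the grip force at its end, in the units of the state.
- sense(): the state, without advancing time (a new reading comes with each control period).
- grab_frame(name): name is "scene" or "side" or "wrist"; returns the picture (480x640x3 uint8, red, green, blue); there is no depth.
- camera_params(name): a dict with "fx", "fy", "cx", "cy" (pixels), "origin" and "rotation" of the camera in the world; the wrist camera has in their place "tool_from_camera" (4x4, takes a point from camera to tool coordinates, whose origin is the TCP and whose axes are the flange's). Camera axes: x right, y down, z forward; pixel columns grow to the right and rows downward; lengths in mm; the calibration is good to about 2 mm. A picture is of the moment at which its call begins: read the wrist's pose just before it. camera_params takes no time and is no camera call.
- sign_off(): hands the job in; it is judged then, once.
The state is a dict: "t": time; "joints": joint angles; "joint_vel": joint speeds; "tau": joint torques, N m; "tcp_pos": TCP position; "tool_rot": TCP orientation; "wrist_force": force on the tool from outside, world axes, zero at the start; "wrist_torque": the same for the moment, N m; "opening": finger opening in mm; "grasp_force": force on a finger pad.
Only numpy, scipy, OpenCV 4.12 (cv2) and the standard library are available. Lean on these libraries where they do the work, as an engineer would, in place of code of your own. Each camera call takes 0.05 s, during which the arm holds its last target. There are 200 camera calls.

## Task

The two pastry tins leaning in the drying rack are to be put away: take them one at a time and nest them upright into the tin that stands on the round wooden board, each pushed down until its shoulder rests on the rim below, so that all three make one straight stack on the board. Lower each tin in rather than dropping it, and leave the jar, the shaker and the spatula where they are.

Things in the scene. Friction and masses are not known exactly. Their poses are not given: they have to be found in the camera images.
- tin_left: plain steel stacking tin, one of three alike, 90 mm tall. Foot 40 mm across, widening to 53 mm at height 56 mm, then a shoulder; above it a straight drum 63 mm across up to the rim (bore 57). Nested, it stands 34 mm above the tin below: only the drum shows. About 140 g. Origin: underside centre; z: axis, to the mouth. It starts in the rack's +y place (the robot's left).
- tin_right: plain steel stacking tin, one of three alike, 90 mm tall. Foot 40 mm across, widening to 53 mm at height 56 mm, then a shoulder; above it a straight drum 63 mm across up to the rim (bore 57). Nested, it stands 34 mm above the tin below: only the drum shows. About 140 g. Origin: underside centre; z: axis, to the mouth. It starts in the rack's -y place (the robot's right).
- tin_board: plain steel stacking tin, one of three alike, 90 mm tall. Foot 40 mm across, widening to 53 mm at height 56 mm, then a shoulder; above it a straight drum 63 mm across up to the rim (bore 57). Nested, it stands 34 mm above the tin below: only the drum shows. About 140 g. Origin: underside centre; z: axis, to the mouth. It starts upright on the board; it is the bottom of the stack.
- rack: fixed dark wire rack, 235 mm wide (y), 130 deep, 95 high. Tins lean in it with mouths tipped 25 degrees towards its -x (the robot), feet on a sloping ledge at y = +55 and -55 mm, 32 mm above the table, each on two wires on its -x side that end 12 mm below the rim; +y and -y sides free. Origin: on the table below the middle between the feet.
- board: fixed round wooden board, 160 mm across, 15 mm thick. Origin: centre of its underside, on the table.
- jar: bystander: closed amber glass jar with a steel cap, 72 mm across, 110 mm tall. Origin: centre of its underside.
- shaker: bystander: closed white shaker with a steel top, 52 mm across, 85 mm tall. Origin: centre of its underside.
- scraper: bystander: spatula lying on the table, at the robot's right. Origin: near its middle, on the table.

How it is judged:
By the outcome, as a careful person would: the job done as asked, in the order asked, and still so for the second after the job is handed in, with the robot touching nothing.
It also fails if it takes over 58 s, if anything falls off the work surface, if the arm or the gripper's body presses on something with over 40 N, if the wrist force passes 120 N, or if a joint passes its speed limit or range.

## Working session

There is one attempt and no reset: what is moved stays moved. The work goes in short steps, Python scripts to look and compute and a tool call to move; the robot and the scene stay as the last step left them, time stands still between calls to the robot, and variables do not carry over. Pictures are saved under pics/ and viewed, at most 10 in all, crops included, and the job is handed in when it is done.

Besides the shell and the picture viewer there is one more tool, called after "Call:" as name(argument=value, ...) on one line, values as JSON. arm_command: Moves the arm, as the interface text tells. Its arguments: {"type":"object","properties":{"moves":{"type":"array","items":{"type":"array"}}},"required":["moves"]}

```bash
mkdir -p pics; python3 - <<'E'
from bench import *
import cv2
for n in ("scene","side"):
    cv2.imwrite(f"pics/{n}0.png",grab_frame(n)[:,:,::-1]); print(n,camera_params(n))
print(camera_params("wrist")); print(sense())
E
```

```text
scene {'fx': 613.7727906521038, 'fy': 613.7727906521038, 'cx': 311.9794567886098, 'cy': 247.90989751445858, 'origin': array([1022.83427416,  557.71123046,  975.31963792]), 'rotation': array([[-0.83336388,  0.4176944 , -0.36198899],
       [ 0.55254713,  0.64617279, -0.52645265],
       [ 0.01401111, -0.6387426 , -0.76929291]])}
side {'fx': 459.47278638032225, 'fy': 459.47278638032225, 'cx': 322.5082237303191, 'cy': 236.84341966102087, 'origin': array([ 509.0818982 , -691.29360195,  814.00870838]), 'rotation': array([[ 0.99048139, -0.10365566,  0.09056558],
       [-0.1375559 , -0.76929291,  0.62391249],
       [ 0.00499939, -0.63043154, -0.77622876]])}
{'fx': 393.2685091216141, 'fy': 393.2685091216141, 'cx': 323.4731189783491, 'cy': 237.3475582892815, 'tool_from_camera': array([[ 4.94122481e-05, -9.62111680e-01, -2.72655668e-01,
         6.83672617e+01],
       [ 9.99999351e-01,  3.57875024e-04, -1.08159689e-03,
        -5.11356867e-01],
       [ 1.13819366e-03, -2.72655438e-01,  9.62111073e-01,
        -1.42382121e+02],
       [ 0.00000000e+00,  0.00000000e+00,  0.00000000e+00,
         1.00000000e+00]])}
{'t': 0.1, 'joints': array([66.45186247, 30.7741583 , -0.25270064, 88.16357068,  0.14998021,
       61.15118323, -4.08145899]), 'joint_vel': array([-0.06191913, -0.10631853,  0.09602342, -0.19180223,  0.04336025,
        0.00180008, -0.02338532]), 'tau': array([ 2.73061123e-03, -5.84573364e+01,  1.05198227e+00, -2.59780383e+01,
        1.26437648e-02,  4.62056865e-03, -5.55665508e-06]), 'tcp_pos': array([ 219.48100949, -611.23751298,  230.49960977]), 'tool_rot': array([[ 9.41138428e-01,  3.38020751e-01, -6.56150537e-04],
       [ 3.38021357e-01, -9.41137398e-01,  1.40040903e-03],
       [-1.44160499e-04, -1.53977164e-03, -9.99998804e-01]]), 'wrist_force': array([-0.61981939, -0.42756437, -0.15818201]), 'wrist_torque': array([-0.01341917,  0.0261664 ,  0.02514928]), 'grasp_force': 0.0, 'opening': 85.3232320144989}
```

View pics/scene0.png

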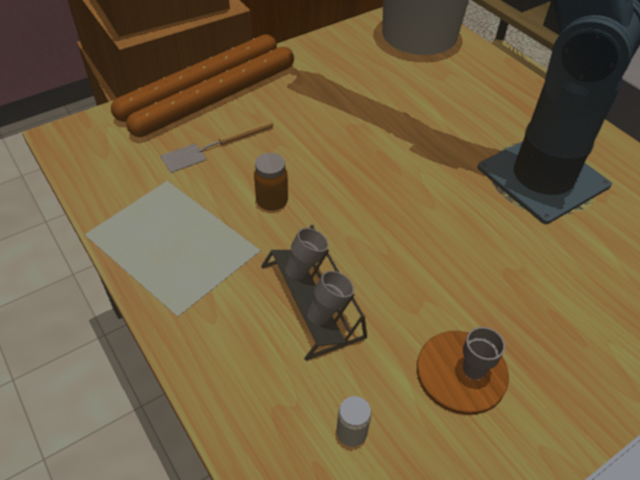

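View pics/side0.png

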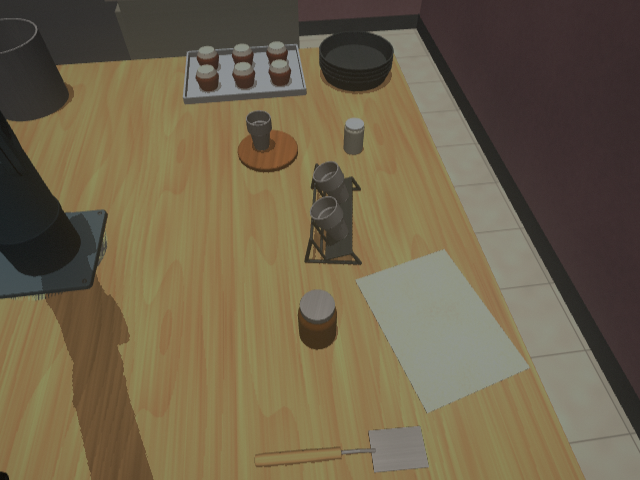

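The scene view shows the rack tin rims at about (312,244) and (334,290), and the board tin rim at (484,345). In the side view they are at (327,210), (328,175) and (259,118). Next I'll triangulate these and zoom in.

```bash
cat > h.py <<'E'
import numpy as np, cv2
from bench import *
def ray(c,px,pose=None):
    P=camera_params(c); d=np.array([(px[0]-P["cx"])/P["fx"],(px[1]-P["cy"])/P["fy"],1.])
    if c=="wrist":
        p,R=pose; T=P["tool_from_camera"]; return p+R@T[:3,3], R@T[:3,:3]@d
    return np.array(P["origin"]),P["rotation"]@d
def onplane(r,z): o,d=r; return o+d*(z-o[2])/d[2]
def tri(*rs):
    A=0;b=0
    for o,d in rs:
        d=d/np.linalg.norm(d);M=np.eye(3)-np.outer(d,d);A=A+M;b=b+M@o
    x=np.linalg.solve(A,b)
    return x,[round(float(np.linalg.norm(np.cross(x-o,d/np.linalg.norm(d)))),1) for o,d in rs]
E
python3 - <<'E'
from h import *
for n,a,b in (("right",(312,244),(327,210)),("left",(335,290),(328,175)),("board",(484,345),(259,118))):
    print(n,tri(ray("scene",a),ray("side",b)))
s=cv2.imread("pics/scene0.png");d=cv2.imread("pics/side0.png")
c=lambda i,x,y,w,h:cv2.resize(i[y:y+h,x:x+w],(400,300),interpolation=cv2.INTER_CUBIC)
o=np.vstack([np.hstack([c(s,250,220,160,120),c(s,410,310,120,90)]),np.hstack([c(d,290,155,80,60),c(d,230,105,80,60)])])
o=cv2.convertScaleAbs(o,alpha=1.8)
cv2.imwrite("pics/c0.png",o)
E
```

```text
right (array([609.29612399, -47.84383495, 102.66711246]), [2.3, 2.3])
left (array([629.47003548,  59.85043936,  98.58207498]), [0.0, 0.0])
board (array([487.26938129, 285.97470293, 100.80236446]), [1.0, 1.0])
```

View pics/c0.png

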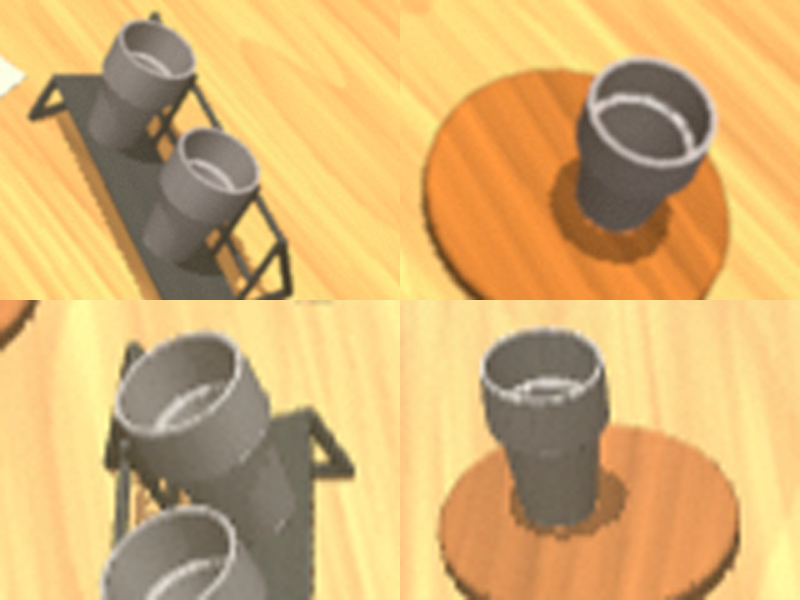

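The zoomed crops show the rim ellipse centres at scene right (309.6,240), left (336.8,284.4), board (485.9,343.6); side right (324,206), left (325.8,172), board (258.8,118).

```bash
python3 - <<'E'
from h import *
P={}
for n,a,b in (("right",(309.4,239.8),(324,206)),("left",(336.6,284.2),(325.6,172)),("board",(485.8,343.5),(258.6,117.8))):
    P[n],e=tri(ray("scene",a),ray("side",b)); print(n,P[n].round(1),e, onplane(ray("scene",a),113.6).round(1),onplane(ray("side",b),113.6).round(1), onplane(ray("scene",a),105).round(1),onplane(ray("side",b),105).round(1))
d=P["left"]-P["right"]; print(np.linalg.norm(d[:2]),np.degrees(np.arctan2(-d[0],d[1])))
E
```

```text
right [607.9 -49.5 114.5] [3.1, 3.1] [610.6 -50.8 113.6] [605.2 -47.  113.6] [606.5 -56.9 105. ] [606.4 -39.1 105. ]
left [624.3  57.8 109.9] [0.7, 0.7] [626.7  59.7 113.6] [623.1  54.3 113.6] [622.8  54.7 105. ] [624.5  63.4 105. ]
board [485.2 285.8 102.5] [0.3, 0.3] [491.8 289.3 113.6] [485.9 270.3 113.6] [486.5 286.7 105. ] [485.6 282.1 105. ]
108.49259291953011 -8.71089323405212
```

Call:
arm_command(moves=[[[0,0,-0.19],[0.5,0.9,0.1],1],[[0,0,-0.19],[0.5,0.95,0.1],1],[[0,0,-0.19],[0.5,1,0.1],1],[[0,0,-0.19],[0.5,1,0.1],1],[[0,0,-0.19],[0.5,1,0.1],1],[[0,0,0],[0.5,1,0.1],1],[[0,0,0],[0.5,1,0.1],1],[[0,0,0],[0.5,1,0],1],[[0,0,0],[0.5,1,0],1],[[0,0,0],[0.5,1,0],1],[[0,0,0],[0.5,1,0],1],[[0,0,0],[0.5,1,0],1],[[0,0,0],[0.5,1,0],1],[[0,0,0],[0.5,1,0],1],[[0,0,0],[0.5,1,0],1],[[-0.025,-0.165,0],[0.5,1,0],1],[[-0.025,-0.165,0],[0.5,1,0],1],[[-0.025,-0.165,0],[0.5,1,0],1],[[-0.025,-0.165,0],[0.5,1,0],1],[[-0.025,-0.165,0],[0.5,1,0],1]])

```text
t: 1.77
tcp_pos: [470.0, -114.3, 249.3]
tool_rot: [[0.893, -0.152, 0.423], [-0.138, -0.988, -0.063], [0.428, -0.002, -0.904]]
wrist_force: [-0.2, -1.2, -0.7]
opening: 85.5
grasp_force: 0.0
```

Call:
arm_command(moves=[[[0,0,0],[0.6,0.9,0],1],[[0,0,0],[0.6,0.9,0],1],[[0,0,0],[0.6,0.9,0],1],[[0,0,0],[0.6,0.9,0],1],[[0,0,0],[0.5,0.7,0],1],[[0,0,0],[0.3,0.4,0],1],[[0,0,0],[0,0,0],1],[[0,0,0],[0,0,0],1]])

```text
t: 2.43
tcp_pos: [549.3, 2.3, 248.3]
tool_rot: [[0.896, -0.151, 0.417], [-0.137, -0.989, -0.063], [0.422, -0.001, -0.907]]
wrist_force: [-0.2, -0.8, -0.4]
opening: 85.2
grasp_force: 0.0
```

```bash
python3 - <<'E'
from h import *
s=sense(); g=grab_frame("wrist"); cv2.imwrite("pics/w1.png",g[:,:,::-1]); np.savez("w1.npz",p=s["tcp_pos"],R=s["tool_rot"])
print(s["tcp_pos"],s["joints"])
E
```

```text
[549.30571257   2.27350962 248.30257746] [   4.89652533    9.13369135  -15.77166806  122.35627161   23.24242419
   26.87102394 -127.62537002]
```

View pics/w1.png

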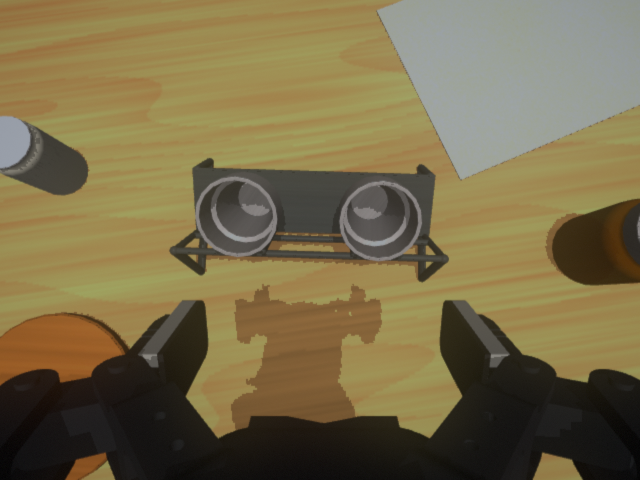

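The wrist view shows both rims as near-circles: left tin centre (236.5,216.5), right (381,220), radius about 41 px.

```bash
python3 - <<'E'
from h import *
z=np.load("w1.npz");pose=(z["p"],z["R"])
P={}
for n,w,a,b in (("left",(236.5,216.5),(336.6,284.2),(325.6,172)),("right",(381,220),(309.4,239.8),(324,206))):
    r=ray("wrist",w,pose)
    P[n],e=tri(r,ray("scene",a),ray("side",b)); q=onplane(r,113.6); print(n,P[n].round(1),e,q.round(1)); P[n]=q
    print(393.27*31.5/41, (pose[1]@camera_params("wrist")["tool_from_camera"][:3,2])@(q-r[0]))
d=P["left"]-P["right"]; yaw=np.arctan2(-d[0],d[1]); print(np.linalg.norm(d[:2]),np.degrees(yaw))
c,s=np.cos(yaw),np.sin(yaw); ax=np.array([-c*np.sin(np.radians(25)),-s*np.sin(np.radians(25)),np.cos(np.radians(25))])
print("axis",ax)
from scipy.spatial.transform import Rotation as Ro
x=np.cross([s,-c,0],-ax); Rt=np.column_stack([x,[s,-c,0],-ax])
print("rot cmd",(Ro.from_matrix(Rt@pose[1].T).as_rotvec(degrees=True)/30).round(3))
for n in P:
    for h in (60,-34): print(n,h,(P[n]+ax*h).round(1),((P[n]+ax*h-pose[0])/25).round(2))
E
```

```text
left [624.3  58.4 110. ] [0.8, 1.1, 0.6] [623.2  58.4 113.6]
302.1464634146341 299.33427060863954
right [606.4 -49.8 113.7] [2.5, 4.2, 2.4] [604.  -49.8 113.6]
302.1464634146341 298.7262090074372
109.93109271474154 -10.099605068408458
axis [-0.41606953  0.07411031  0.90630779]
rot cmd [-0.001 -0.001 -0.048]
left 60 [598.3  62.9 168. ] [ 1.96  2.42 -3.21]
left -34 [637.4  55.9  82.8] [ 3.52  2.15 -6.62]
right 60 [579.  -45.3 168. ] [ 1.19 -1.9  -3.21]
right -34 [618.1 -52.3  82.8] [ 2.75 -2.18 -6.62]
```

Call:
arm_command(moves=[[[0,0,-0.024],[0.39,0.48,-0.64],1],[[0,0,-0.024],[0.39,0.48,-0.64],1],[[0,0,0],[0.39,0.48,-0.64],1],[[0,0,0],[0.39,0.48,-0.64],1],[[0,0,0],[0.39,0.48,-0.64],1],[[0,0,0],[0,0,0],1],[[0,0,0],[0.195,-0.035,-0.425],1],[[0,0,0],[0.195,-0.035,-0.425],1],[[0,0,0],[0.195,-0.035,-0.425],1],[[0,0,0],[0.195,-0.035,-0.425],1],[[0,0,0],[0.195,-0.035,-0.425],1],[[0,0,0],[0.195,-0.035,-0.425],1],[[0,0,0],[0.195,-0.035,-0.425],1],[[0,0,0],[0.195,-0.035,-0.425],1],[[0,0,0],[0,0,0],1],[[0,0,0],[0,0,0],1]])

```text
t: 3.82
tcp_pos: [637.5, 53.3, 84.9]
tool_rot: [[0.892, -0.179, 0.414], [-0.162, -0.984, -0.076], [0.421, 0.0, -0.907]]
wrist_force: [0.3, -0.2, 0.7]
opening: 85.8
grasp_force: 0.0
```

```bash
python3 - <<'E'
from h import *
s=sense(); g=grab_frame("wrist"); cv2.imwrite("pics/w2.png",g[:,:,::-1]); print(s["tcp_pos"],s["joints"],s["tool_rot"])
E
```

```text
[637.46169095  53.33219412  84.90724255] [ -17.41785783   32.94470136    4.21607201  116.4964262    45.3291332
   11.04832531 -157.83232219] [[ 8.92437452e-01 -1.78587302e-01  4.14321094e-01]
 [-1.61837431e-01 -9.83924012e-01 -7.55128098e-02]
 [ 4.21146102e-01  3.37798066e-04 -9.06992749e-01]]
```

View pics/w2.png

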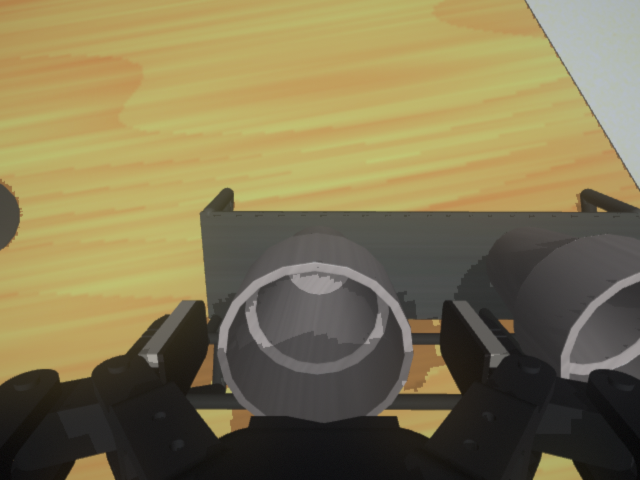

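The wrist view shows the left tin's rim between the fingers, centred at about (315,345) with the finger gap at 324. Joints 6 and 7 are at their limits, so I'll back out, turn the hand half a turn, and grasp with less tilt.

Call:
arm_command(moves=[[[0,0,0],[-0.195,0.035,0.425],1],[[0,0,0],[-0.195,0.035,0.425],1],[[0,0,0],[-0.195,0.035,0.425],1],[[0,0,0],[-0.195,0.035,0.425],1],[[0,0,0],[-0.195,0.035,0.425],1],[[0,0,0],[-0.195,0.035,0.6],1],[[0,0,0],[-0.195,0.035,0.6],1],[[0,0,0],[0,0,0.6],1],[[0.03,0.164,0],[0,0,0.3],1],[[0.03,0.164,0],[0,0,0],1],[[0.03,0.164,0],[0,0,0],1],[[0.03,0.164,0],[0,0,0],1],[[0.03,0.164,0],[0,0,0],1],[[0,0,0.225],[0,0,0],1],[[0,0,0.225],[0,0,0],1],[[0,0,0.225],[0,0,0],1],[[0,0,0.225],[0,0,0],1],[[0,0,0.225],[0,0,0],1],[[0,0,0.225],[0,0,0],1],[[0,0,0.225],[0,0,0],1]])

```text
t: 5.53
tcp_pos: [603.4, 60.7, 191.3]
tool_rot: [[0.795, 0.607, -0.001], [0.607, -0.795, 0.001], [-0.001, -0.001, -1.0]]
wrist_force: [0.3, -0.4, 0.2]
opening: 85.4
grasp_force: 0.0
```

```bash
python3 - <<'E'
from h import *
s=sense(); print(s["tcp_pos"],s["joints"],s["tool_rot"])
E
```

```text
[603.4292996   60.65369705 191.34392739] [ 12.27742685  32.54366134 -31.12247907  95.61709814  19.22527415
  57.31942037 -77.99726004] [[ 7.94583445e-01  6.07153331e-01 -1.40788618e-03]
 [ 6.07154486e-01 -7.94583592e-01  5.88359066e-04]
 [-7.61459094e-04 -1.32230479e-03 -9.99998836e-01]]
```

Call:
arm_command(moves=[[[0,0,0.221],[0,0,0],1],[[0,0,0.221],[0,0,0],1],[[0,0,0.221],[0,0,0],1],[[0,0,0.221],[0,0,0],1],[[0,0,0.221],[0,0,0],1],[[0,0,0.221],[0,0,0],1],[[0,0,0.221],[0,0,0],1],[[0,0,0.221],[0,0,0],1],[[0,0,0.221],[0,0,0],1],[[0,0,0.221],[0,0,0],1],[[0,0,0.221],[0,0,0],1],[[0,0,0.221],[0,0,0],1],[[0,0,0.221],[0,0,0],1],[[0,0,0.221],[0,0,0],1],[[0,0,0.221],[0,0,0],1],[[0,0,0.221],[0,0,0],1],[[0,0,0.221],[0,0,0],1],[[0,0,0.221],[0,0,0],1],[[0,0,0.221],[0,0,0],1],[[0,0,0.221],[0,0,0],1]])

```text
t: 7.2
tcp_pos: [603.4, 60.3, 191.2]
tool_rot: [[-0.985, 0.174, 0.002], [0.174, 0.985, -0.003], [-0.002, -0.003, -1.0]]
wrist_force: [-0.5, 0.4, -0.1]
opening: 85.6
grasp_force: 0.0
```

```bash
python3 - <<'E'
from h import *
s=sense(); print(s["tcp_pos"],s["joints"],s["tool_rot"])
E
```

```text
[603.44563897  60.2895351  191.17053694] [ 29.57285902  43.08888001 -60.13591934  94.75719287  40.47724109
  66.50344291  38.94802459] [[-0.9847448   0.17399765  0.00158073]
 [ 0.17399188  0.98474172 -0.00325186]
 [-0.00212243 -0.00292722 -0.99999346]]
```

Call:
arm_command(moves=[[[-0.023,-0.131,0],[0.2,-0.015,-0.59],1],[[-0.023,-0.131,0],[0.2,-0.015,-0.59],1],[[-0.023,-0.131,0],[0.2,-0.015,-0.59],1],[[0,0,0],[0,0,0],1],[[0,0,0],[0.077,-0.013,-0.367],1],[[0,0,0],[0.077,-0.013,-0.367],1],[[0,0,0],[0.077,-0.013,-0.367],1],[[0,0,0],[0.077,-0.013,-0.367],1],[[0,0,0],[0.077,-0.013,-0.367],1],[[0,0,0],[0.077,-0.013,-0.367],1],[[0,0,0],[0.077,-0.013,-0.367],1],[[0,0,0],[0.077,-0.013,-0.367],1],[[0,0,0],[0,0,0],1],[[0,0,0],[0,0,0],1]])

```text
t: 8.37
tcp_pos: [633.9, 57.6, 71.9]
tool_rot: [[-0.962, 0.18, 0.204], [0.176, 0.984, -0.038], [-0.208, -0.0, -0.978]]
wrist_force: [-0.2, -0.1, 0.5]
opening: 85.5
grasp_force: 0.0
```

```bash
python3 - <<'E'
from h import *
s=sense(); g=grab_frame("wrist"); cv2.imwrite("pics/w3.png",g[:,:,::-1]); print(s["tcp_pos"],s["joints"],s["tool_rot"])
E
```

```text
[633.9461782   57.56821556  71.91605542] [ 23.53694633  46.96537065 -49.35656507 104.41898649  60.00067279
  45.41050647  22.24351142] [[-9.62274092e-01  1.79774730e-01  2.04229327e-01]
 [ 1.75756972e-01  9.83707690e-01 -3.77977214e-02]
 [-2.07697034e-01 -4.77039924e-04 -9.78193086e-01]]
```

View pics/w3.png

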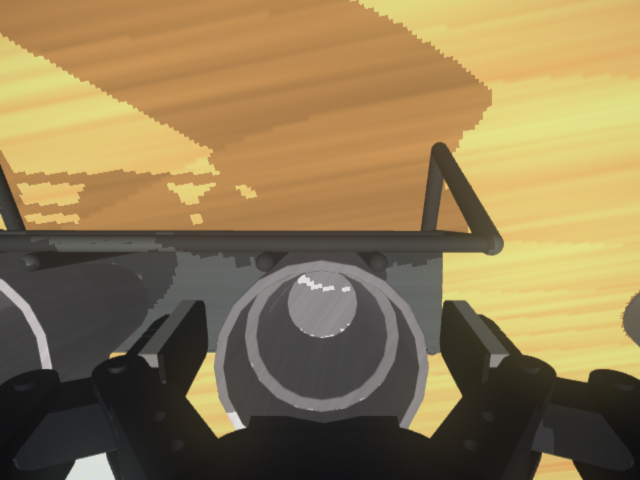

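The wrist view shows the left tin centred between the fingers, with its rim at column 322 and the gap at 324. I'll close.

Call:
arm_command(moves=[[[0,0,0],[0,0,0],0],[[0,0,0],[0,0,0],0],[[0,0,0],[0,0,0],0],[[0,0,0],[0,0,0],0],[[0,0,0],[0,0,0],0],[[0,0,0],[0,0,0],0],[[0,0,0],[0,0,0],0],[[0,0,0],[0,0,0],0]])

```text
t: 9.08
tcp_pos: [634.5, 57.1, 73.5]
tool_rot: [[-0.962, 0.18, 0.206], [0.176, 0.984, -0.039], [-0.21, -0.001, -0.978]]
wrist_force: [-2.5, -1.7, 5.8]
opening: 61.9
grasp_force: 65.3
```

Call:
arm_command(moves=[[[0,0,0],[-0.14,0.025,0.3],0],[[0,0,0],[-0.277,0.05,0.6],0],[[0,0,0],[-0.277,0.05,0.6],0],[[0,0,0],[-0.277,0.05,0.6],0],[[0,0,0],[-0.277,0.05,0.6],0],[[0,0,0],[-0.277,0.05,0.6],0],[[0,0,0],[-0.14,0.025,0.6],0],[[0.025,0.137,0],[-0.2,0.4,0.7],0],[[0.025,0.137,0],[-0.38,0.74,0.6],0],[[0.025,0.137,0],[-0.38,0.74,0.2],0],[[0.025,0.137,0],[-0.38,0.74,0],0],[[0.025,0.137,0],[-0.38,0.74,0],0],[[0.025,0.137,0],[-0.38,0.74,0],0],[[0,0,0],[-0.38,0.74,0],0],[[0,0,0],[-0.38,0.74,0],0],[[0,0,0],[-0.38,0.74,0],0],[[0,0,0],[-0.38,0.74,0],0],[[0,0,0],[-0.38,0.74,0],0],[[0,0,0],[-0.38,0.74,0],0],[[0,0,0],[-0.2,0.4,0],0]])

```text
t: 10.75
tcp_pos: [476.0, 290.9, 208.4]
tool_rot: [[-0.959, 0.176, -0.222], [0.172, 0.984, 0.041], [0.226, 0.001, -0.974]]
wrist_force: [-0.1, 0.3, -0.3]
opening: 62.4
grasp_force: 66.9
```

Call:
arm_command(moves=[[[0,0,0],[0,0,0],0],[[0,0,0],[0,0,0],0]])

```text
t: 10.92
tcp_pos: [478.2, 288.2, 207.7]
tool_rot: [[-0.959, 0.179, -0.221], [0.174, 0.984, 0.039], [0.225, -0.001, -0.974]]
wrist_force: [-0.1, -1.3, -1.2]
opening: 62.1
grasp_force: 66.9
```

```bash
python3 - <<'E'
from h import *
s=sense(); print(s["tcp_pos"],s["joints"],s["tool_rot"],s["opening"])
S=grab_frame("scene")[:,:,::-1];d=grab_frame("side")[:,:,::-1]
c=lambda i,x,y,w,h:cv2.convertScaleAbs(cv2.resize(i[y:y+h,x:x+w],(400,600),interpolation=cv2.INTER_CUBIC),alpha=1.8)
cv2.imwrite("pics/c4.png",np.hstack([c(S,420,240,120,180),c(d,210,30,100,150)]))
E
```

```text
[478.20212399 288.18510258 207.71860152] [  9.50601606  44.9281016  -62.77034836  92.58126336  29.29519259
  73.62067181  21.51184951] [[-9.58682561e-01  1.78829384e-01 -2.21241494e-01]
 [ 1.74469334e-01  9.83879630e-01  3.92597252e-02]
 [ 2.24695792e-01 -9.62242190e-04 -9.74428486e-01]] 62.13357995640734
```

View pics/c4.png

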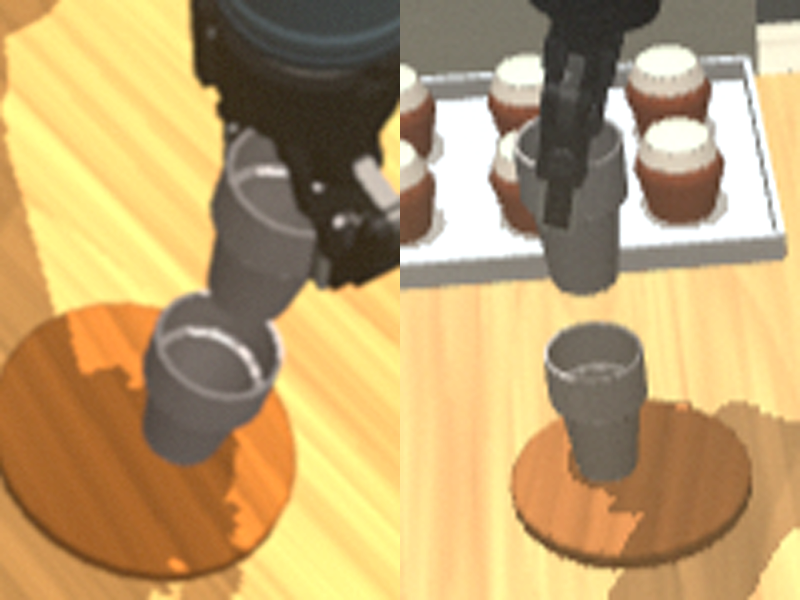

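The held tin hangs nearly upright over the board tin. In the side crop its rim centre is at (571,155) and foot at (586,265); in the scene crop its rim is at roughly (285,185). I'll compare these with the prediction.

```bash
cat >> h.py <<'E'
def proj(c,X):
    P=camera_params(c); q=P["rotation"].T@(np.array(X)-P["origin"]); return np.array([P["fx"]*q[0]/q[2]+P["cx"],P["fy"]*q[1]/q[2]+P["cy"]])
E
python3 - <<'E'
from h import *
side=lambda X:((proj("side",X)-[210,30])*4+[400,0]).round(0)
sc=lambda X:((proj("scene",X)-[420,240])*10/3).round(0)
t=np.array([478.2,288.2,207.7]); r=t+[6.4,-1.1,39.8]; f=r-[0,0,90]; tilt=f+90*np.array([-.05,0,1])
for n,X in (("rim",r),("foot",f),("shoulder",r-[0,0,34]),("rim3degx",tilt),("rim3degy",f+[0,4.5,90])): print(n,side(X),sc(X))
b=np.array([485.2,285.8,105]); print("board",side(b),sc(b),side(b-[0,0,90]),sc(b-[0,0,90]))
E
```

```text
rim [567. 138.] [299. 175.]
foot [583. 275.] [249. 286.]
shoulder [573. 192.] [279. 219.]
rim3degx [559. 139.] [306. 171.]
rim3degy [566. 134.] [306. 182.]
board [594. 348.] [220. 342.] [607. 460.] [180. 431.]
```

Call:
arm_command(moves=[[[0,0,0],[0,-0.06,-0.3],0],[[0,0,0],[0,0,-0.5],0],[[0,0,0],[0,0,-0.5],0],[[0,0,0],[0,0,-0.5],0],[[0,0,0],[0,0,-0.3],0],[[0,0,0],[0,0,-0.2],0],[[0,0,0],[0,0,-0.2],0],[[0,0,0],[0,0,-0.2],0],[[0,0,0],[0,0,-0.2],0],[[0,0,0],[0,0,-0.2],0],[[0,0,0],[0,0,-0.2],0],[[0,0,0],[0,0,-0.2],0],[[0,0,0],[0,0,0],0],[[0,0,0],[0,0,0],0]])

```text
t: 12.18
tcp_pos: [478.0, 286.9, 119.9]
tool_rot: [[-0.958, 0.18, -0.222], [0.175, 0.984, 0.04], [0.226, -0.001, -0.974]]
wrist_force: [0.0, -0.6, -0.6]
opening: 62.5
grasp_force: 66.9
```

```bash
python3 - <<'E'
from h import *
s=sense(); print(s["tcp_pos"],s["joints"],s["tool_rot"],s["wrist_force"])
S=grab_frame("scene")[:,:,::-1];d=grab_frame("side")[:,:,::-1]
c=lambda i,x,y,w,h:cv2.convertScaleAbs(cv2.resize(i[y:y+h,x:x+w],(400,400),interpolation=cv2.INTER_CUBIC),alpha=1.8)
cv2.imwrite("pics/c5.png",np.hstack([c(S,440,280,100,100),c(d,215,65,80,80)]))
E
```

```text
[478.00719599 286.94004132 119.87175803] [  7.49398047  50.59983602 -58.51970686  95.98773857  34.3056853
  65.89853643  19.6143883 ] [[-9.58320790e-01  1.79754048e-01 -2.22057978e-01]
 [ 1.75268253e-01  9.83711356e-01  3.99124939e-02]
 [ 2.25615387e-01 -6.70741338e-04 -9.74216222e-01]] [ 0.0177126  -0.61008903 -0.63066861]
```

View pics/c5.png

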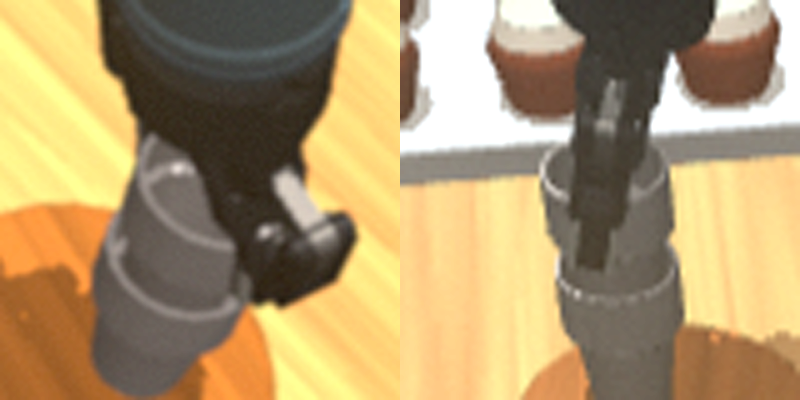

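The side and scene crops show the tin well centred and part-way inserted, with no contact force. I'll continue down slowly.

Call:
arm_command(moves=[[[0,0,0],[0,0,-0.12],0],[[0,0,0],[0,0,-0.12],0],[[0,0,0],[0,0,-0.12],0],[[0,0,0],[0,0,-0.12],0],[[0,0,0],[0,0,-0.12],0],[[0,0,0],[0,0,-0.1],0],[[0,0,0],[0,0,0],0]])

```text
t: 12.87
tcp_pos: [477.8, 286.8, 101.9]
tool_rot: [[-0.958, 0.18, -0.222], [0.175, 0.984, 0.04], [0.226, -0.001, -0.974]]
wrist_force: [-0.3, -1.0, -1.2]
opening: 62.0
grasp_force: 66.9
```

Call:
arm_command(moves=[[[0,0,0],[0,0,-0.06],0],[[0,0,0],[0,0,-0.06],0],[[0,0,0],[0,0,0],0]])

```text
t: 13.12
tcp_pos: [478.2, 287.1, 100.4]
tool_rot: [[-0.958, 0.18, -0.222], [0.175, 0.984, 0.04], [0.225, -0.001, -0.974]]
wrist_force: [-0.8, -2.1, 6.0]
opening: 62.0
grasp_force: 70.6
```

Call:
arm_command(moves=[[[0,0,0],[0,0,-0.06],0],[[0,0,0],[0,0,-0.06],0],[[0,0,0],[0,0,0],0]])

```text
t: 13.37
tcp_pos: [478.3, 287.3, 99.6]
tool_rot: [[-0.958, 0.18, -0.221], [0.176, 0.984, 0.039], [0.225, -0.002, -0.974]]
wrist_force: [-3.8, -5.3, 23.0]
opening: 62.2
grasp_force: 78.0
```

Call:
arm_command(moves=[[[0,0,0],[0,0,0.1],0],[[0,0,0],[0,0,0],0],[[0,0,0],[0,0,0],1],[[0,0,0],[0,0,0],1],[[0,0,0],[0,0,0],1],[[0,0,0],[0,0,0],1],[[0,0,0],[0,0,0],1],[[0,0,0],[0,0,0],1],[[0,0,0],[0,0,0.3],1],[[0,0,0],[0,0,0.5],1],[[0,0,0],[0,0,0.8],1],[[0,0,0],[0,0,1],1],[[0,0,0],[0,0,1],1],[[0,0,0],[0,0,1],1],[[0,0,0],[0.35,-0.95,0],1],[[0,0,0],[0.35,-0.95,0],1],[[0,0,0],[0.35,-0.95,0],1],[[0,0,0],[0.35,-0.95,0],1],[[0,0,0],[0,0,0],1]])

```text
t: 14.95
tcp_pos: [516.1, 186.4, 214.4]
tool_rot: [[-0.957, 0.187, -0.22], [0.183, 0.982, 0.038], [0.223, -0.004, -0.975]]
wrist_force: [0.5, -0.6, -0.9]
opening: 85.0
grasp_force: 0.0
```

```bash
python3 - <<'E'
from h import *
s=sense(); print(s["tcp_pos"],s["joints"])
S=grab_frame("scene")[:,:,::-1];d=grab_frame("side")[:,:,::-1]
c=lambda i,x,y,w,h:cv2.convertScaleAbs(cv2.resize(i[y:y+h,x:x+w],(400,400),interpolation=cv2.INTER_CUBIC),alpha=1.8)
cv2.imwrite("pics/c6.png",np.hstack([c(S,440,290,100,100),c(d,215,80,80,80)]))
side=lambda X:((proj("side",X)-[215,80])*5+[400,0]).round(0)
sc=lambda X:((proj("scene",X)-[440,290])*4).round(0)
for z in (15,105,139,145): print(z,sc((485.2,285.8,z)),side((485.2,285.8,z)))
E
```

```text
[516.08898991 186.43312516 214.42719022] [ 19.80548385  44.22878272 -62.95129065  92.60094941  29.83793174
  76.00740241  30.75601133]
15 [136. 318.] [634. 325.]
105 [184. 211.] [617. 185.]
139 [204. 167.] [610. 127.]
145 [207. 159.] [608. 117.]
```

View pics/c6.png

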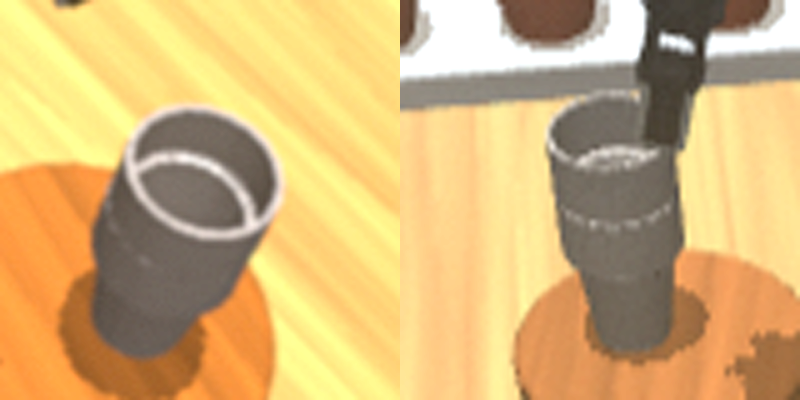

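The crops show the left tin nested flush and straight, with its rim at scene crop (204,172) and side crop (612,131). Now for the right tin.

Call:
arm_command(moves=[[[0,0,0.023],[0.335,-0.94,0],1],[[-0.025,-0.137,0],[0.335,-0.94,0],1],[[-0.025,-0.137,0],[0.335,-0.94,0],1],[[-0.025,-0.137,0],[0.335,-0.94,0],1],[[-0.025,-0.137,0],[0.335,-0.94,0],1],[[-0.025,-0.137,0],[0.335,-0.94,0],1],[[-0.025,-0.137,0],[0.335,-0.94,0],1],[[0,0,0],[0.335,-0.94,0],1],[[0,0,0],[0.335,-0.94,0],1],[[0,0,0],[0.335,-0.94,0],1],[[0,0,0],[0,0,-0.6],1],[[0,0,0],[0,0,-0.6],1],[[0,0,0],[0,0,-0.6],1],[[0,0,0],[0,0,-0.6],1],[[0,0,0],[0,0,-0.3],1],[[0,0,0],[0,0,0],1],[[0,0,0],[0,0,0],1]])

```text
t: 16.47
tcp_pos: [596.9, -41.7, 147.0]
tool_rot: [[-0.964, 0.168, 0.205], [0.163, 0.986, -0.04], [-0.209, -0.005, -0.978]]
wrist_force: [-0.4, -0.3, 1.7]
opening: 85.5
grasp_force: 0.0
```

```bash
python3 - <<'E'
from h import *
s=sense(); g=grab_frame("wrist"); cv2.imwrite("pics/w7.png",g[:,:,::-1]); print(s["tcp_pos"],s["joints"],s["tool_rot"])
P=camera_params("wrist");T=np.linalg.inv(P["tool_from_camera"])
q=T@np.append(s["tool_rot"].T@(np.array([604.,-49.8,112])-s["tcp_pos"]),1); print("pred rim px",393.27*q[0]/q[2]+P["cx"],393.27*q[1]/q[2]+P["cy"],"r",393.27*31.5/q[2])
E
```

```text
[596.92289413 -41.6624512  147.02293219] [ 40.18980736  38.98436422 -56.91789863 108.41441136  51.81522
  47.39094383  37.50692051] [[-0.96431119  0.16753945  0.20502307]
 [ 0.16284838  0.98585337 -0.03966784]
 [-0.20876861 -0.00486447 -0.97795297]]
pred rim px 309.2694415066638 277.7146655376094 r 64.80507588228105
```

View pics/w7.png

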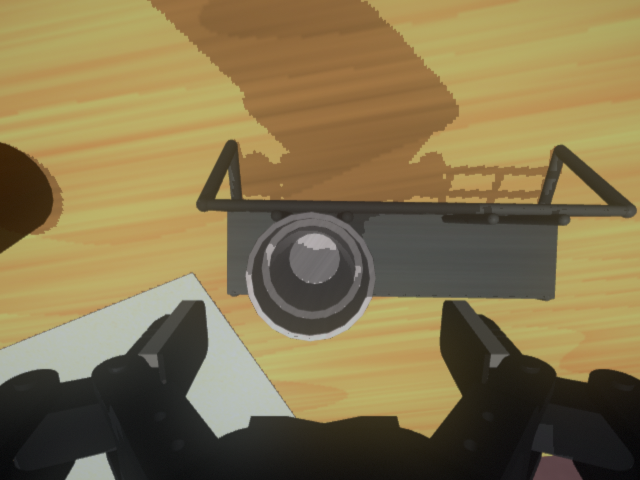

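The wrist view shows the right tin rim at (310.5,276) with radius 64 px, matching the predicted (309,278), so I'll descend and close.

Call:
arm_command(moves=[[[0,0,0],[0.1,-0.26,0],1],[[0,0,0],[0,0,0],1],[[0,0,0],[0.078,-0.014,-0.37],1],[[0,0,0],[0.078,-0.014,-0.37],1],[[0,0,0],[0.078,-0.014,-0.37],1],[[0,0,0],[0.078,-0.014,-0.37],1],[[0,0,0],[0.078,-0.014,-0.37],1],[[0,0,0],[0.078,-0.014,-0.37],1],[[0,0,0],[0.078,-0.014,-0.37],1],[[0,0,0],[0.078,-0.014,-0.37],1],[[0,0,0],[0,0,0],1],[[0,0,0],[0,0,0],1]])

```text
t: 17.52
tcp_pos: [614.7, -52.1, 72.0]
tool_rot: [[-0.964, 0.169, 0.204], [0.164, 0.986, -0.04], [-0.208, -0.005, -0.978]]
wrist_force: [0.5, -0.1, 1.1]
opening: 85.2
grasp_force: 0.0
```

Call:
arm_command(moves=[[[0,0,0],[0,0,0],0],[[0,0,0],[0,0,0],0],[[0,0,0],[0,0,0],0],[[0,0,0],[0,0,0],0],[[0,0,0],[0,0,0],0],[[0,0,0],[0,0,0],0],[[0,0,0],[0,0,0],0],[[0,0,0],[0,0,0],0]])

```text
t: 18.18
tcp_pos: [615.3, -51.9, 73.4]
tool_rot: [[-0.964, 0.169, 0.206], [0.164, 0.986, -0.04], [-0.21, -0.005, -0.978]]
wrist_force: [-1.8, 1.2, 6.1]
opening: 62.3
grasp_force: 65.9
```

```bash
python3 - <<'E'
from h import *
s=sense(); print(s["tcp_pos"],s["joints"])
E
```

```text
[615.32472863 -51.91611522  73.44479351] [ 35.91384893  45.584943   -50.24195681 107.68989105  59.74639524
  42.45496024  32.68372637]
```

Call:
arm_command(moves=[[[0,0,0],[-0.14,0.025,0.3],0],[[0,0,0],[-0.277,0.05,0.6],0],[[0,0,0],[-0.277,0.05,0.6],0],[[0,0,0],[-0.277,0.05,0.6],0],[[0,0,0],[-0.277,0.05,0.6],0],[[0,0,0],[-0.277,0.05,0.6],0],[[0,0,0],[-0.14,0.025,0.6],0],[[0.025,0.137,0],[0,0,0.8],0],[[0.025,0.137,0],[0,0.3,0.8],0],[[0.025,0.137,0],[-0.2,0.7,0.8],0],[[0.025,0.137,0],[-0.28,0.95,0.6],0],[[0.025,0.137,0],[-0.28,0.95,0],0],[[0.025,0.137,0],[-0.28,0.95,0],0],[[0,0,0],[-0.28,0.95,0],0],[[0,0,0],[-0.28,0.95,0],0],[[0,0,0],[-0.28,0.95,0],0],[[0,0,0],[-0.28,0.95,0],0],[[0,0,0],[-0.28,0.95,0],0],[[0,0,0],[-0.28,0.95,0],0]])

```text
t: 19.77
tcp_pos: [504.5, 194.5, 245.1]
tool_rot: [[-0.96, 0.168, -0.223], [0.164, 0.986, 0.037], [0.226, -0.001, -0.974]]
wrist_force: [0.1, 1.2, -1.2]
opening: 62.1
grasp_force: 67.3
```

```bash
python3 - <<'E'
from h import *
s=sense(); print(s["tcp_pos"],s["joints"])
E
```

```text
[504.46613388 194.45199413 245.07416173] [ 19.74218607  41.49651924 -63.95371234  92.16064737  27.2849212
  78.06617211  31.83160945]
```

Call:
arm_command(moves=[[[0,0,0],[-0.28,0.95,0],0],[[0,0,0],[-0.28,0.95,0],0],[[0,0,0],[-0.28,0.95,0],0],[[0,0,0],[-0.15,0.6,0],0],[[0,0,0],[-0.06,0.26,0],0],[[0,0,0],[0,0,0],0],[[0,0,0],[0,0,0],0],[[0,0,0],[0,0,0],0]])

```text
t: 20.43
tcp_pos: [479.9, 285.0, 244.8]
tool_rot: [[-0.96, 0.17, -0.222], [0.166, 0.985, 0.036], [0.225, -0.002, -0.974]]
wrist_force: [0.7, -1.1, -1.7]
opening: 62.3
grasp_force: 67.3
```

```bash
python3 - <<'E'
from h import *
s=sense(); print(s["tcp_pos"],s["joints"][2])
d=grab_frame("side")
# tin edges in the side view: grey, low saturation, dark against surroundings
hsv=cv2.cvtColor(d,cv2.COLOR_RGB2HSV)
m=((hsv[:,:,1]<70)&(hsv[:,:,2]<130)).astype(np.uint8)
for y in range(56,150,4):
    x=np.flatnonzero(m[y,225:285])+225; print(y,(x.min(),x.max()) if len(x) else None)
t=s["tcp_pos"]; r=t+[6.4,-1.1,39.8]
for n,X in (("rim",r),("sh",r-[0,0,34]),("foot",r-[0,0,90]),("stackrim",(485,286,139)),("stackfoot",(485,286,15))): print(n,proj("side",X).round(1))
E
```

```text
[479.88433133 284.96290669 244.75626539] -63.41437457138309
56 (np.int64(237), np.int64(267))
60 (np.int64(233), np.int64(284))
64 (np.int64(234), np.int64(271))
68 (np.int64(234), np.int64(284))
72 (np.int64(232), np.int64(283))
76 (np.int64(244), np.int64(263))
80 (np.int64(234), np.int64(271))
84 (np.int64(235), np.int64(273))
88 (np.int64(238), np.int64(261))
92 (np.int64(251), np.int64(284))
96 (np.int64(225), np.int64(284))
100 (np.int64(225), np.int64(265))
104 (np.int64(245), np.int64(268))
108 (np.int64(244), np.int64(269))
112 (np.int64(245), np.int64(269))
116 (np.int64(246), np.int64(269))
120 (np.int64(246), np.int64(270))
124 (np.int64(247), np.int64(270))
128 (np.int64(247), np.int64(270))
132 (np.int64(249), np.int64(268))
136 (np.int64(252), np.int64(268))
140 (np.int64(253), np.int64(268))
144 (np.int64(254), np.int64(268))
148 (np.int64(256), np.int64(266))
rim [250.5  49.8]
sh [252.3  64. ]
foot [255.   85.8]
stackrim [256.9 105.4]
stackfoot [261.8 144.9]
```

Call:
arm_command(moves=[[[0,0,0],[-0.05,0.06,-0.2],0],[[0,0,0],[0,0,-0.5],0],[[0,0,0],[0,0,-0.5],0],[[0,0,0],[0,0,-0.4],0],[[0,0,0],[0,0,-0.2],0],[[0,0,0],[0,0,-0.2],0],[[0,0,0],[0,0,-0.2],0],[[0,0,0],[0,0,-0.2],0],[[0,0,0],[0,0,-0.2],0],[[0,0,0],[0,0,-0.2],0],[[0,0,0],[0,0,0],0],[[0,0,0],[0,0,0],0]])

```text
t: 21.48
tcp_pos: [477.7, 288.1, 174.9]
tool_rot: [[-0.96, 0.168, -0.222], [0.164, 0.986, 0.037], [0.226, -0.001, -0.974]]
wrist_force: [-1.2, 0.4, -0.9]
opening: 61.7
grasp_force: 67.3
```

Call:
arm_command(moves=[[[0,0,0],[0.01,-0.03,-0.2],0],[[0,0,0],[0,0,-0.2],0],[[0,0,0],[0,0,-0.2],0],[[0,0,0],[0,0,-0.2],0],[[0,0,0],[0,0,-0.2],0],[[0,0,0],[0,0,-0.2],0],[[0,0,0],[0,0,0],0],[[0,0,0],[0,0,0],0]])

```text
t: 22.15
tcp_pos: [477.9, 287.4, 144.8]
tool_rot: [[-0.96, 0.168, -0.223], [0.164, 0.986, 0.037], [0.226, -0.001, -0.974]]
wrist_force: [-0.3, -0.3, -1.6]
opening: 62.6
grasp_force: 67.3
```

```bash
python3 - <<'E'
from h import *
print(sense()["tcp_pos"],sense()["wrist_force"])
S=grab_frame("scene")[:,:,::-1];d=grab_frame("side")[:,:,::-1]
hsv=cv2.cvtColor(np.ascontiguousarray(d[:,:,::-1]),cv2.COLOR_RGB2HSV)
m=((hsv[:,:,1]<70)&(hsv[:,:,2]<130)).astype(np.uint8)
for y in range(88,150,4):
    x=np.flatnonzero(m[y,225:285])+225; print(y,(int(x.min()),int(x.max())) if len(x) else None,end=" ")
E
```

```text
[477.90953874 287.36730742 144.75674946] [-0.25984279 -0.27778068 -1.63623117]
88 (238, 267) 92 (241, 284) 96 (225, 284) 100 (225, 267) 104 (244, 268) 108 (244, 269) 112 (245, 269) 116 (246, 269) 120 (246, 270) 124 (247, 270) 128 (248, 270) 132 (249, 268) 136 (252, 268) 140 (253, 268) 144 (254, 267) 148 (256, 266)
```

No contact, and the stack below is undisturbed. I'll keep going down.

Call:
arm_command(moves=[[[0,0,0],[0,0,-0.12],0],[[0,0,0],[0,0,-0.12],0],[[0,0,0],[0,0,-0.1],0],[[0,0,0],[0,0,-0.06],0],[[0,0,0],[0,0,0],0]])

```text
t: 22.67
tcp_pos: [478.0, 287.2, 134.6]
tool_rot: [[-0.96, 0.168, -0.223], [0.164, 0.986, 0.037], [0.226, -0.001, -0.974]]
wrist_force: [-0.2, -0.5, -1.7]
opening: 62.5
grasp_force: 67.4
```

Call:
arm_command(moves=[[[0,0,0],[0,0,-0.04],0],[[0,0,0],[0,0,-0.04],0],[[0,0,0],[0,0,0],0]])

```text
t: 22.92
tcp_pos: [478.1, 287.3, 132.9]
tool_rot: [[-0.96, 0.168, -0.222], [0.164, 0.986, 0.037], [0.225, -0.001, -0.974]]
wrist_force: [-0.2, 0.5, -2.9]
opening: 62.2
grasp_force: 67.4
```

Call:
arm_command(moves=[[[0,0,0],[0,0,-0.05],0],[[0,0,0],[0,0,-0.05],0],[[0,0,0],[0,0,0],0]])

```text
t: 23.17
tcp_pos: [478.5, 287.3, 131.9]
tool_rot: [[-0.961, 0.168, -0.221], [0.164, 0.986, 0.037], [0.225, -0.001, -0.974]]
wrist_force: [-0.7, -3.5, 11.3]
opening: 62.1
grasp_force: 68.5
```

Call:
arm_command(moves=[[[0,0,0],[0,0,-0.05],0],[[0,0,0],[0,0,-0.04],0],[[0,0,0],[0,0,0],0]])

```text
t: 23.42
tcp_pos: [478.6, 287.5, 131.8]
tool_rot: [[-0.961, 0.168, -0.221], [0.164, 0.986, 0.036], [0.224, -0.002, -0.975]]
wrist_force: [-2.4, -7.2, 25.9]
opening: 62.2
grasp_force: 70.3
```

Seated. I'll relieve the pressure, release and retreat.

Call:
arm_command(moves=[[[0,0,0],[0,0,0.12],0],[[0,0,0],[0,0,0],0],[[0,0,0],[0,0,0],1],[[0,0,0],[0,0,0],1],[[0,0,0],[0,0,0],1],[[0,0,0],[0,0,0],1],[[0,0,0],[0,0,0],1],[[0,0,0],[0,0,0],1],[[0,0,0],[0,0,0.3],1],[[0,0,0],[0,0,0.5],1],[[0,0,0],[0,0,0.8],1],[[0,0,0],[0,0,0.8],1],[[0,0,0],[0,0,0.8],1],[[0,0,0],[0,0,0.8],1],[[0,0,0],[0.2,-0.8,0],1],[[0,0,0],[0.2,-0.8,0],1],[[0,0,0],[0.2,-0.8,0],1],[[0,0,0],[0.2,-0.8,0],1],[[0,0,0],[0.2,-0.8,0],1],[[0,0,0],[0,0,0],1]])

```text
t: 25.08
tcp_pos: [505.2, 183.0, 231.9]
tool_rot: [[-0.96, 0.174, -0.221], [0.17, 0.985, 0.036], [0.224, -0.003, -0.975]]
wrist_force: [0.3, -0.2, -0.1]
opening: 85.4
grasp_force: 0.0
```

```bash
python3 - <<'E'
from h import *
S=grab_frame("scene")[:,:,::-1];d=grab_frame("side")[:,:,::-1]
# numeric check: tin edges per row in the side view vs the straight stack's projected axis
hsv=cv2.cvtColor(np.ascontiguousarray(d[:,:,::-1]),cv2.COLOR_RGB2HSV)
m=((hsv[:,:,1]<70)&(hsv[:,:,2]<130)).astype(np.uint8)
for z in (15,71,105,139,173): print(z,proj("side",(485,286,z)).round(1),proj("scene",(485,286,z)).round(1))
c=lambda i,x,y,w,h:cv2.convertScaleAbs(cv2.resize(i[y:y+h,x:x+w],(400,400),interpolation=cv2.INTER_CUBIC),alpha=1.8)
a=np.hstack([c(S,440,275,110,110),c(d,210,70,80,80)])
for i,X,k,ox,oy,o in (("scene",0,400/110,440,275,0),("side",0,5,210,70,400)): print([((proj(i,(485,286,z))-[ox,oy])*k+[o,0]).round().tolist() for z in (15,105,139,173)])
cv2.imwrite("pics/c8.png",a)
for y in range(84,150,4):
    x=np.flatnonzero(m[y,225:285])+225; print(y,(int(x.min()),int(x.max())) if len(x) else None,end=" ")
E
```

```text
15 [261.8 144.9] [474.3 369.5]
71 [259.7 127.9] [481.5 353.3]
105 [258.3 116.9] [486.2 342.8]
139 [256.9 105.4] [491.1 331.7]
173 [255.4  93.3] [496.3 320.1]
[[125.0, 343.0], [168.0, 246.0], [186.0, 206.0], [205.0, 164.0]]
[[659.0, 375.0], [641.0, 234.0], [634.0, 177.0], [627.0, 117.0]]
84 (235, 273) 88 (238, 270) 92 (243, 284) 96 (225, 284) 100 (225, 268) 104 (244, 268) 108 (244, 269) 112 (245, 269) 116 (246, 269) 120 (246, 270) 124 (247, 270) 128 (248, 270) 132 (249, 268) 136 (252, 268) 140 (253, 268) 144 (254, 268) 148 (256, 266)
```

```bash
python3 - <<'E'
from h import *
print(sense()["t"])
S=grab_frame("scene"); hsv=cv2.cvtColor(S,cv2.COLOR_RGB2HSV)
m=(hsv[:,:,1]<90).astype(np.uint8); n,l,st,ce=cv2.connectedComponentsWithStats(m[285:390,440:545])
print([(s[0]+440,s[1]+285,s[2],s[3],s[4]) for s in st[1:] if s[4]>100])
k=l==1+np.argmax(st[1:,4])
for y in range(12,92,4):
    x=np.flatnonzero(k[y]); 
    if len(x): print(y+285,x.min()+440,x.max()+440,end=" | ")
print("exp rim halfwidth",[ (proj("scene",(485+31.5*np.cos(a),286+31.5*np.sin(a),173))).round(1).tolist() for a in np.radians(range(0,360,45))])
E
```

```text
25.1833
[(np.int32(464), np.int32(304), np.int32(54), np.int32(75), np.int32(2645))]
305 485 500 | 309 480 508 | 313 477 512 | 317 476 515 | 321 475 516 | 325 473 517 | 329 471 516 | 333 470 513 | 337 467 510 | 341 466 508 | 345 465 506 | 349 464 504 | 353 464 502 | 357 465 499 | 361 465 497 | 365 464 494 | 369 464 488 | 373 465 485 | exp rim halfwidth [[481.5, 329.5], [496.1, 337.1], [511.0, 334.6], [517.0, 323.6], [510.8, 310.8], [496.5, 303.7], [482.2, 306.0], [475.9, 316.5]]
```

```bash
python3 -c "
from bench import *
print(sign_off())"
```

```text
the job is handed in; nothing more can be done
None
```

Both rack tins are nested upright in the board tin as one straight stack, handed in at about 25 s; the final seating was checked by measuring the camera images, and the bystanders were not re-checked in a picture at the end.

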